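# Turn a framed brooch face up in the tilting tray and put it on its stand

### The job

The framed brooch in the tilting tray lies face down. Without touching the brooch, swing the tray over by its handle so that the brooch slides and tumbles face up onto the tray's other face, then take it out and set it face up in the middle of the empty display stand. Do not disturb the two brooches on the other stands, and let go of everything at the end.

Things in the scene. Friction and masses are not known exactly. Their poses are not given: they have to be found in the camera images.
- tray_stand: fixed wooden stand of the tilting tray: base 136 (x) x 156 (y) x 8 mm, a 7 mm upright at each y end (outer faces at y = +-75 mm, 80 mm high, 26 mm wide in x). Origin: centre of its underside, on the counter; z up; its yaw varies. The tray's hinge runs along its y axis, 70 mm above the origin
- pan_hinge (a point): middle of the hinge axis, which is also the inner corner line between the tray's two faces; fixed, 70 mm over the counter; axes as tray_stand. The two wooden faces are 4 mm thick, square to each other, 120 mm wide inside (along y), with 10 mm high lips along both y ends and the second face's outer edge; the first reaches 60 mm from the corner, the second 66 mm
- pan (a joint): tray angle, 0 to 2.1 rad (stops). At 0 the first face is level, to the stand's +x of the hinge, the second upright. As it grows the first rises and the second (and handle) swings to -x and down: level, at hinge height, at 1.57. Stiff hinge (0.20 N m, 4 N at the handle): it stays where left
- pan_second_face (a point): middle of the inner side of the second face, 33 mm from the corner; turns with the tray; its x axis is the outward normal of that inner side (straight up when the joint reads 1.57). A part in the tray slides to the corner, stands on edge there, and only falls over onto this face when the tray is tipped well past 1.57 (about 1.85 to 2.0)
- handle_grip (a point): point to grip on the handle, a round wooden bar 12 mm thick that sticks out 78 mm along +y from the tray's +y end. On the bar's axis, 117 mm in y from the hinge middle, 25 mm from the free end, 50 mm from the hinge axis: straight above it (and 2 mm to -x) at angle 0; it turns with the tray. Its y axis is along the bar
- brooch_center (a point): centre of the loose framed brooch in the tray: a flat square wooden frame, 46 x 46 x 12 mm, with plain edges and a closed wooden back, a flower brooch sunk in its face (only a small boss stands 2 mm proud); 35 to 75 g. Half-way through the 12 mm thickness. x and y axes along its sides; z points out of the flower face: down at the start, to be up at the end
- brooch: the same brooch; its origin is the centre of the frame's flat back
- stand_empty_top (a point): centre of the top of the empty display stand, a fixed round wooden disc, 72 mm diameter, 14 mm high, whose top is level, 14 mm over the counter. The three stands are alike and change places; this is the one with no brooch on it
- other_brooch_1_center (a point): centre of a framed brooch of the same size lying face up on another stand; leave alone
- other_brooch_2_center (a point): centre of the framed brooch of the same size lying face up on the third stand; leave alone

How it is judged (in metres and radians):
On the way:
1. the tray has been swung over and the brooch lies face up on its second face, untouched by the fingers (value of joint pan above 1.3 rad and angle between brooch_center's own z axis and vertical below 0.6 rad and x of brooch_center in the frame of pan_hinge between -0.07 and 0 m and distance between brooch_center and pan_hinge below 0.09 m and contact force between the fingers and brooch below 0.1 N), for 0.2 s.
At the end, for the whole second after the job is handed in: the brooch lies at rest, face up (within 0.15 rad of level) and flat on the stand that was empty, its centre within 12 mm of the stand's centre (horizontal distance between brooch_center and stand_empty_top below 0.012 m and z of brooch_center in the frame of stand_empty_top between 0.003 and 0.009 m and angle between brooch_center's own z axis and vertical below 0.15 rad and linear speed of brooch below 0.02 m/s); the robot touches nothing.
It fails at once if the fingers touch the brooch while it is still face down (angle between brooch_center's own z axis and vertical above 1.9 rad and contact force between the fingers and brooch above 0.3 N).
It fails at once if a brooch on another stand is moved by more than 15 mm (distance of any of other_brooch_1_center, other_brooch_2_center from where it was at the start of the episode above 0.015 m).
It also fails if it takes over 58 s, if anything falls off the work surface, if the arm or the gripper's body presses on something with over 40 N, if the wrist force passes 120 N, or if a joint passes its speed limit or range.

### The arm

A 6-joint arm with a two-finger parallel gripper is mounted at the origin on a cart in front of the work surface, level with it; the furniture and walls round the work are solid. World frame = base frame: x ahead of the robot, y to its left, z up, the work surface at z = 0. Lengths are in mm, angles in rad, forces in N, time in s.
With the tool pointing down it reaches from about 300 to 775 mm from the base axis. Payload 14.6 kg.
Tool frame: the origin (TCP) lies on the centre line of the jaws, within the pads' length; the fingertips stand 19 mm ahead of it and the grasp point (between the pads) is the TCP (bot.tip_reach is the distance from the TCP to the fingertips, in mm); z points along the fingers, y is the line along which they close (so a half turn about z gives the same grasp; the last joint's range is limited). The gripper opens to 85 mm and grips with 20 to 120 N. Pads are 22 mm wide; open, the fingers measure 114 mm over their backs; the gripper's body (76 mm by 85 mm) begins 54 mm behind the grasp point. The pads swing forward as they close: fully open they stand 13 mm farther back than shut.
Start: joints at [-1.305, 0.3, 1.521, -0, 1.321, -0.067], TCP at [179.673, -519.815, 250.281] pointing down, gripper open.
Joint ranges: [-3.03, 3.03], [-0.79, 2.21], [0.23, 2.52], [-1.04, 4.18], [0, 3.07], [-2.55, 2.55]. Speed limits (rad/s): [2.22, 2.22, 2.57, 3.14, 3.14, 3.14].

### API

Orientations are given as a unit quaternion [w, x, y, z].
In Python, from rig import bot gives the robot as it stands. Calls block until the motion is done:
- bot.move_to(position, orientation): joint-space move of the TCP to a pose.
- bot.servo_line(position, attitude=None, speed=150, until_force=None): straight line of the TCP; attitude=None keeps the orientation; speed is the mean speed in mm/s. With until_force (N) it stops when the force on the tool has changed by that much, and returns True; else False.
- bot.move_joints(angles): joint-space move.
- bot.move_gripper(opening, grip_force=None): finger opening in mm; grip_force is the grip in N (None keeps the last); returns when the fingers have stopped.
- bot.dwell(seconds).
- bot.ik(position, orientation): joint angles nearest the present ones, or None.
- bot.read_state(): the state.
- bot.read_camera(name): name is "side" or "top"; returns a dict with "image" (384x512x3 uint8, blue, green, red), "depth" (384x512 float32, mm along the optical axis (not along the pixel's ray), 0 where there is no reading), "fovy" (degrees; the focal length in pixels is half the picture's height over the tangent of half this angle, whatever the lens; pixels are square), "cx", "cy" (the principal point, pixels), "k1" (the pictures are not rectified: a ray, as slopes to the right and down, at radius r is drawn at 1 + k1 r^2 times it, then the intrinsics apply), "eye" and "attitude" of the camera in the world. Camera axes: x right, y down, z forward; pixel columns grow to the right and rows downward; lengths in mm; the calibration is good to about 2 mm. A picture is of the moment at which its call begins.
A pose or a line that the arm cannot do raises bot.MotionError and nothing moves.
- bot.finish_job(): hands the job in; it is judged then, once.
The state is a dict: "clock": time; "joint_positions": joint angles; "qvel": joint speeds; "effort": joint torques, N m; "ee_pos": TCP position; "tool_rot": TCP orientation; "ft_force": force on the tool from outside, world axes, zero at the start; "moment": the same for the moment, N m; "grip_width": finger opening in mm; "grip_force": force on a finger pad.
Only numpy, scipy, OpenCV 4.12 (cv2) and the standard library are available. Lean on these libraries where they do the work, as an engineer would, in place of code of your own. Each camera call takes 0.05 s, during which the arm holds its last target. There are 200 camera calls.

## Working session

There is one attempt and no reset: what is moved stays moved. The work goes in short steps, each a Python script; the robot and the scene stay as the last script left them, time stands still between calls to the robot, and variables do not carry over. Pictures are saved under pics/ and viewed, at most 10 in all, crops included, and the job is handed in when it is done.

```bash
ls; mkdir -p pics; cat > h.py <<'E'
import numpy as np, cv2
from scipy.spatial.transform import Rotation as R
from rig import bot
def rot(q): return R.from_quat([q[1],q[2],q[3],q[0]])
def quat(r):
    q=r.as_quat(); return [q[3],q[0],q[1],q[2]]
def rays(c,uv):
    f=192/np.tan(np.radians(c['fovy'])/2)
    K=np.array([[f,0,c['cx']],[0,f,c['cy']],[0,0,1.]])
    s=cv2.undistortPointsIter(np.float64(uv).reshape(-1,1,2),K,np.array([c['k1'],0,0,0.]),None,None,(3,50,1e-9))[:,0]
    return np.c_[s,np.ones(len(s))]
def points(c,uv,depth):   # camera depth -> world
    return rot(c['attitude']).apply(rays(c,uv)*np.reshape(depth,(-1,1)))+c['eye']
def onplane(c,uv,z):
    d=rot(c['attitude']).apply(rays(c,uv)); e=np.array(c['eye'])
    return e+d*((z-e[2])/d[:,2])[:,None]
def cloud(c):
    v,u=np.mgrid[:384,:512]; uv=np.c_[u.ravel(),v.ravel()]
    return points(c,uv,c['depth'].ravel()).reshape(384,512,3)
E
python3 - <<'E'
from h import *
ims=[]
for n in('top','side'):
    c=bot.read_camera(n); print(n,c['eye'],c['attitude'],c['fovy'],c['cx'],c['cy'],c['k1'])
    cv2.imwrite(f'pics/{n}0.png',cv2.resize(c['image'],(800,600)))
    import pickle; pickle.dump(c,open(f'{n}.pkl','wb'))
E
```

```text
pics
top [ 357.2846602   135.50748133 1115.55651304] [ 0.04134015 -0.70554086  0.70559582 -0.05135782] 46.11106977576485 256.0038358686547 191.08794975587975 -0.1646216212336089
side [271.10244052 873.0900769  716.7423588 ] [ 0.07048329 -0.15309087  0.88346978 -0.43712291] 54.87192075237199 252.4744698898162 188.28387695913284 0.02782263746951934
```

View pics/top0.png

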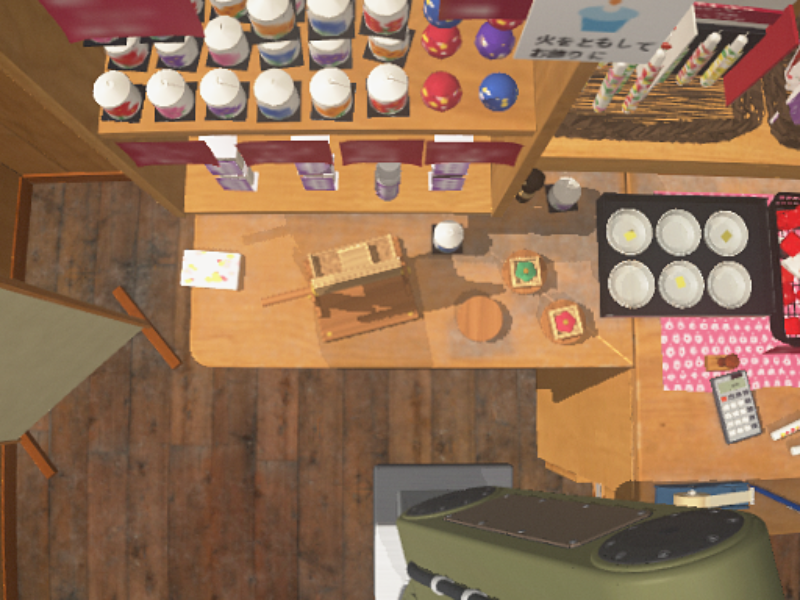

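View pics/side0.png

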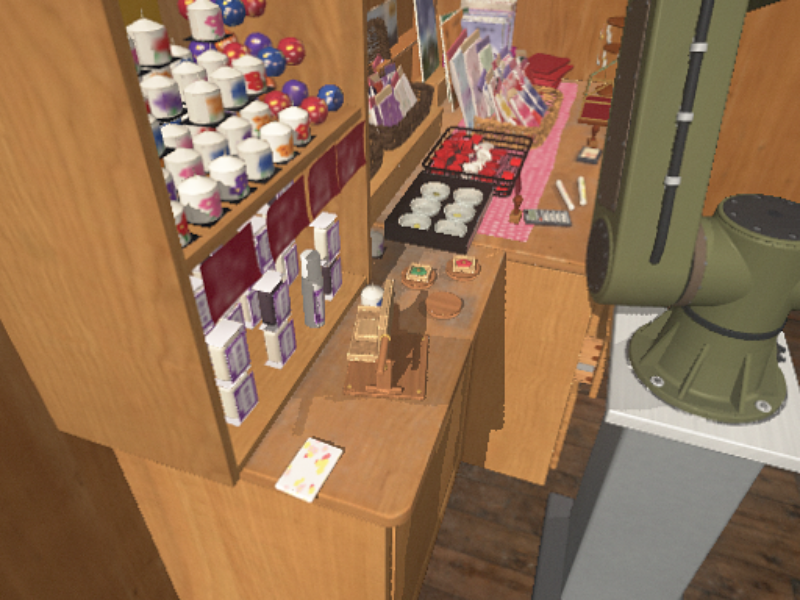

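The top view shows the tray around (360,285), with the handle pointing left and ending at (263,300). The empty stand is at (480,318), and the other brooches are at (525,272) and (563,322).

```bash
python3 - <<'E'
from h import *
import pickle
c=pickle.load(open('top.pkl','rb')); P=cloud(c)
cv2.imwrite('pics/crop1.png',cv2.resize(c['image'][120:250,150:400],(800,416),interpolation=cv2.INTER_CUBIC))
X,Y,Z=P[...,0],P[...,1],P[...,2]
v,u=np.mgrid[:384,:512]
print('counter z',np.median(Z[215:228,150:190]))
# handle
m=(u>163)&(u<200)&(v>180)&(v<200)&(Z>100)&(Z<140)
h=P[m]; print('handle n',len(h),h.min(0),h.max(0),np.median(h[:,2]))
mu=h[:,:2].mean(0); d=np.linalg.svd(h[:,:2]-mu)[2][0]; d*=np.sign(d[1]); print('mu',mu,'dir',d,'along',((h[:,:2]-mu)@d).max(), 'yaw',np.arctan2(-d[0],d[1]))
# tray
m=(u>190)&(u<275)&(v>145)&(v<222)
for lo,hi in((4,14),(60,72),(72,78),(78,86),(86,100),(100,125),(125,160)):
    q=P[m&(Z>lo)&(Z<hi)]; print(lo,hi,len(q)); 
    if len(q)>20: print(cv2.minAreaRect(np.float32(q[:,:2])))
# discs
for lo,hi in((9,20),(20,34)):
    mm=((u>285)&(u<378)&(v>158)&(v<225)&(Z>lo)&(Z<hi)).astype(np.uint8)
    n,l,s,ce=cv2.connectedComponentsWithStats(mm)
    for i in range(1,n):
        if s[i,4]>40:
            q=P[l==i]; print('disc',lo,s[i,4],np.median(q[:,2]),cv2.minEnclosingCircle(np.float32(q[:,:2])),q.mean(0),cv2.minAreaRect(np.float32(q[:,:2])))
E
```

```text
counter z 0.28072902997143956
handle n 179 [477.39534644 247.65834058 118.9344048 ] [504.45854562 319.51373948 129.48200538] 125.05219504454033
mu [490.71365987 283.24598107] dir [-0.24814444  0.96872304] along 37.32780856972177 yaw 0.2507643136897342
4 14 1901
((524.0643920898438, 177.75997924804688), (206.4141387939453, 189.174560546875), 89.82891082763672)
60 72 423
((542.8804931640625, 186.19650268554688), (73.59761047363281, 150.11663818359375), 14.289055824279785)
72 78 181
((542.750732421875, 187.8795166015625), (71.77027130126953, 156.30088806152344), 15.140799522399902)
78 86 384
((541.8344116210938, 187.06344604492188), (71.43909454345703, 149.97630310058594), 14.212899208068848)
86 100 62
((539.0105590820312, 185.9708251953125), (49.332923889160156, 122.2808609008789), 14.07912540435791)
100 125 129
((510.169189453125, 193.37155151367188), (12.697893142700195, 150.04632568359375), 11.549239158630371)
125 160 458
((518.9215087890625, 194.05746459960938), (18.494915008544922, 151.62100219726562), 16.57056427001953)
disc 9 280 14.618672388322011 ((547.298583984375, -78.949096
[... 403 characters left out ...]
disc 9 281 14.06512631027067 ((467.61474609375, -140.08004760742188), 35.54034423828125) [ 467.57701048 -136.35687783   14.18714234] ((466.93017578125, -139.71807861328125), (68.81734466552734, 67.16796875), 59.47475051879883)
disc 20 319 24.909542340415328 ((544.750732421875, -78.09077453613281), 31.65991973876953) [544.62281119 -78.04494092  24.74386887] ((544.8848266601562, -78.05843353271484), (46.364662170410156, 47.75802993774414), 4.2871575355529785)
disc 20 288 24.801117931047315 ((464.56982421875, -139.9088134765625), 29.898296356201172) [ 465.35106363 -139.96844855   24.87273169] ((465.28778076171875, -140.69512939453125), (43.55304718017578, 45.32074737548828), 13.381940841674805)
```

View pics/crop1.png

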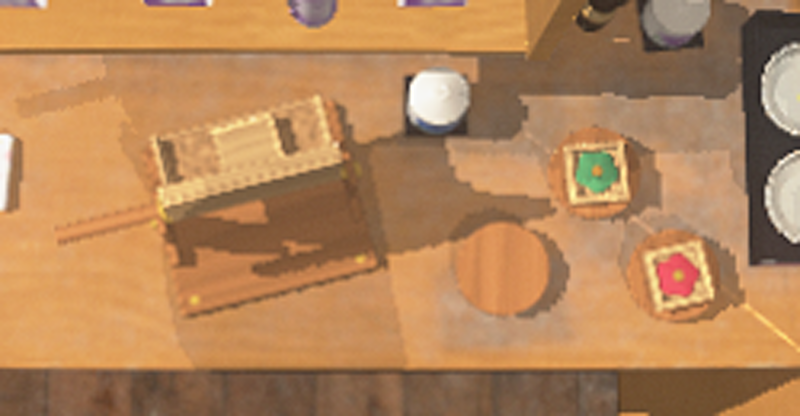

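```bash
cat >> h.py <<'E'
yaw=0.2508; ex=np.array([np.cos(yaw),np.sin(yaw),0]); ey=np.array([-np.sin(yaw),np.cos(yaw),0]); ez=np.array([0,0,1.])
hinge=np.array([518.6,182.3,70])
def toolq(lean,s=1,a=ex):   # body leans to -a, fingers close along a
    z=np.sin(lean)*a-np.cos(lean)*ez; y=s*(np.cos(lean)*a+np.sin(lean)*ez)
    return quat(R.from_matrix(np.c_[np.cross(y,z),y,z]))
def grip(th): # handle grip point
    return hinge+117*ey+(-2*np.cos(th)-50*np.sin(th))*ex+(50*np.cos(th)-2*np.sin(th))*ez
E
python3 - <<'E'
from h import *
import pickle
print('tip',bot.tip_reach)
for n in('top','side'):
    P=cloud(pickle.load(open(n+'.pkl','rb'))).reshape(-1,3)
    for zl,zh in((60,160),(160,260),(260,400),(400,700)):
        q=P[(P[:,2]>zl)&(P[:,2]<zh)&(P[:,1]>-250)&(P[:,1]<450)&(P[:,0]>300)]
        if len(q): print(n,zl,len(q),np.percentile(q[:,0],[0,1,5,20]).round())
for s in(1,-1):
    for p,l in[(grip(0)+60*ez,0)]+[(grip(t),t/2) for t in np.arange(0,2.1,.4)]:
        j=bot.ik(p,toolq(l,s)); print(s,p.round(),None if j is None else np.round(j,2))
E
```

```text
tip 19.0
top 60 5830 [477. 488. 506. 550.]
top 160 1452 [638. 639. 640. 675.]
top 260 15627 [634. 638. 639. 640.]
top 400 17271 [624. 625. 625. 626.]
side 60 4721 [479. 488. 511. 567.]
side 160 2141 [638. 639. 643. 675.]
side 260 7785 [634. 637. 638. 639.]
side 400 13669 [637. 640. 659. 685.]
1 [488. 295. 180.] [ 0.48  0.41  1.54 -0.    1.19  0.23]
1 [488. 295. 120.] [ 0.48  0.48  1.59 -0.    1.07  0.23]
1 [469. 290. 115.] [ 0.51  0.38  1.77 -0.07  0.8   0.3 ]
1 [453. 286. 103.] [ 0.54  0.31  1.94 -0.23  0.52  0.47]
1 [444. 284.  86.] [ 0.58  0.31  2.08 -0.79  0.26  1.05]
1 [441. 283.  67.] [0.61 0.37 2.17 4.14 0.3  2.42]
1 [446. 285.  47.] None
-1 [488. 295. 180.] None
-1 [488. 295. 120.] None
-1 [469. 290. 115.] None
-1 [453. 286. 103.] None
-1 [444. 284.  86.] [ 0.58  0.31  2.08 -0.79  0.26 -2.1 ]
-1 [441. 283.  67.] [ 0.61  0.37  2.17  4.14  0.3  -0.72]
-1 [446. 285.  47.] [ 0.63  0.5   2.21  3.71  0.62 -0.27]
```

```bash
python3 - <<'E'
from h import *
L=lambda t:-0.25+0.7*min(t/1.9,1)
bot.move_to([400,120,300],toolq(0))
bot.move_gripper(50,30)
bot.move_to(grip(0)+60*ez,toolq(L(0)))
bot.servo_line(grip(0),toolq(L(0)),speed=80)
print(bot.read_state()['ft_force'])
bot.move_gripper(5,30)
s=bot.read_state(); print(s['grip_width'],s['grip_force'],s['ft_force'],s['clock'])
for t in np.arange(.3,1.51,.3):
    bot.servo_line(grip(t),toolq(L(t)),speed=40)
    s=bot.read_state(); print(round(t,2),np.round(s['ft_force'],1),s['grip_width'],s['clock'])
c=bot.read_camera('side'); cv2.imwrite('pics/s1.png',cv2.resize(c['image'][140:290,180:330],(600,600)))
c=bot.read_camera('top'); cv2.imwrite('pics/t1.png',cv2.resize(c['image'][120:250,150:350],(800,520)))
E
```

```text
[-0.56556952  0.46175808 -0.12676786]
10.807688628099276 29.209859669208527 [ 2.84502273  0.75250809 -0.02371585] 5.1917
0.3 [3.4 0.6 1.1] 10.81566286029646 5.7167
0.6 [ 6.1  3.3 -3.4] 10.773019404089826 6.2417
0.9 [11.4  3.3 -5.9] 10.436072836133496 6.7667
1.2 [13.   3.8 -4.4] 10.943573552818535 7.2917
1.5 [11.6  2.4 -0.4] 11.01784857313064 7.8167
```

View pics/s1.png

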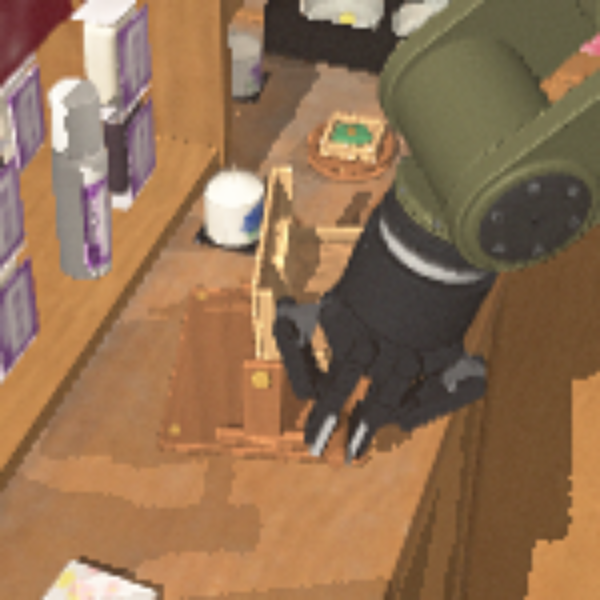

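The tray has turned to about 1.5: its first face is upright at (275,260) and the handle is still in the fingers at (340,430). I'll tip it further.

```bash
python3 - <<'E'
from h import *
for t in (1.65,1.8,1.9,2.0):
    bot.servo_line(grip(t),toolq(min(.45,-0.25+.7*t/1.9)),speed=30)
    s=bot.read_state(); print(round(t,2),np.round(s['ft_force'],1),s['grip_width'],s['clock'])
bot.dwell(.6)
c=bot.read_camera('top'); cv2.imwrite('pics/t2.png',cv2.resize(c['image'][120:250,150:350],(800,520)))
P=cloud(c); Q=P.reshape(-1,3)-hinge; q=np.c_[Q@ex,Q@ey,Q[:,2]]
m=(abs(q[:,1])<50)&(q[:,0]<-5)&(q[:,0]>-75)&(q[:,2]>-45)&(q[:,2]<70); q=q[m]
b=q[(q[:,0]<-35)]
for x in range(-75,-4,5):
    w=q[(q[:,0]>=x)&(q[:,0]<x+5)]
    print(x,len(w),np.round(np.percentile(w[:,2],[5,50,95]),1) if len(w) else '')
E
```

```text
1.65 [10.4  2.9  0.3] 10.856152461947255 8.3167
1.8 [10.1  1.6  1.9] 10.752473920729406 8.7167
1.9 [10.1  2.5  1.9] 10.577422223544366 9.0333
2.0 [9.4 1.8 1.5] 10.760691929203926 9.35
-75 0 
-70 37 [-20.2 -18.1 -15.4]
-65 72 [-25.6 -19.6 -14.9]
-60 106 [-28.1 -23.2  -9.7]
-55 85 [-25.  -19.4 -10.5]
-50 95 [-23.4 -17.7  -7.3]
-45 99 [-21.  -10.6  -3. ]
-40 85 [-18.7 -13.3  -3. ]
-35 96 [-16.7 -11.1  -1.6]
-30 95 [-14.   -9.3   1.9]
-25 164 [-11.6   1.9  57.1]
-20 157 [-9.8  6.1 56.9]
-15 72 [-7.  39.8 46.1]
-10 63 [23.6 29.6 34.2]
-5 0
```

View pics/t2.png

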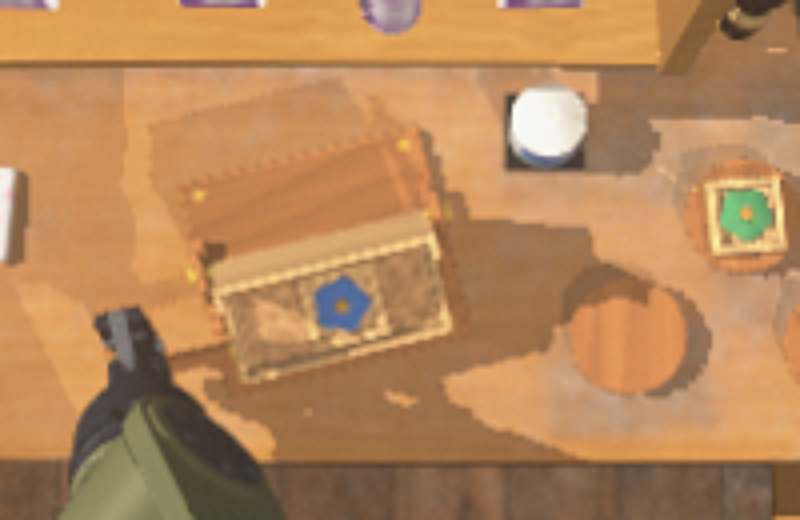

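The blue flower now faces up on the second face, at (343,305) in the crop. Next I'll swing back to level and measure.

```bash
cat >> h.py <<'E'
def tray():
    c=bot.read_camera('top'); P=cloud(c); Q=P.reshape(-1,3)-hinge
    q=np.c_[Q@ex,Q@ey,Q[:,2]]
    m=(q[:,0]<-8)&(q[:,0]>-58)&(abs(q[:,1])>28)&(abs(q[:,1])<55)&(q[:,2]>-35)&(q[:,2]<9)
    p=np.polyfit(q[m,0],q[m,2],1); r=q[m,2]-np.polyval(p,q[m,0]); k=abs(r)<4
    p=np.polyfit(q[m,0][k],q[m,2][k],1); print('theta',np.pi/2+np.arctan(p[0]),'offset',p[1])
    hsv=cv2.cvtColor(c['image'],cv2.COLOR_BGR2HSV).reshape(-1,3)
    bm=(hsv[:,0]>105)&(hsv[:,0]<125)&(hsv[:,1]>130)&(q[:,0]<-5)&(q[:,0]>-70)&(abs(q[:,1])<60)&(q[:,2]>-30)
    h=np.polyval(p,q[:,0])
    fm=(q[:,0]<-3)&(q[:,0]>-62)&(abs(q[:,1])<52)&(q[:,2]-h>6)&(q[:,2]-h<18)
    print('flower',bm.sum(),q[bm].mean(0)); w=q[fm]
    mm=fm.reshape(384,512).astype(np.uint8); n,l,s,_=cv2.connectedComponentsWithStats(mm)
    i=1+np.argmax(s[1:,4]); w=q[(l==i).ravel()]
    print('frame',len(w),np.median(w[:,2]),cv2.minAreaRect(np.float32(w[:,:2])),w.min(0),w.max(0))
    return c
E
python3 - <<'E'
from h import *
for t in (1.85,1.7,1.57):
    bot.servo_line(grip(t),toolq(min(.45,-0.25+.7*t/1.9)),speed=30)
print(bot.read_state()['ft_force'])
tray()
E
```

```text
[10.27785905  4.05813183  0.31933024]
theta 1.5724504165370188 offset 0.3480265957440348
flower 91 [-36.28417153  -3.63663451  10.09099721]
frame 348 10.43952748488914 ((-37.138267517089844, -5.018285751342773), (45.46013259887695, 46.14361572265625), 89.79031372070312) [-60.24578612 -27.79745729   6.28431823] [-14.05728829  17.6784738   17.49727395]
```

```bash
python3 - <<'E'
from h import *
bot.move_gripper(45)
s=bot.read_state(); bz=rot(s['tool_rot']).apply([0,0,1]); p=np.array(s['ee_pos'])
bot.servo_line(p-90*bz,speed=120)
tgt=hinge-37*ex-4.4*ey
for sg in(1,-1):
    j=bot.ik(tgt+[0,0,60],toolq(0,sg,ey)); print(sg,j)
    if j is not None: break
bot.move_to(np.r_[tgt[:2],200],toolq(0,sg,ey))
bot.move_gripper(62)
bot.servo_line(np.r_[tgt[:2],100],speed=100)
hit=bot.servo_line(np.r_[tgt[:2],88],speed=25,until_force=4)
s=bot.read_state(); print(hit,s['ee_pos'],s['ft_force'],s['clock'])
c=bot.read_camera('side'); cv2.imwrite('pics/s3.png',cv2.resize(c['image'][170:270,200:300],(600,600)))
E
```

```text
1 [ 2.64287993e-01  3.53921236e-01  1.75179165e+00 -4.44089210e-16
  1.03587976e+00 -1.55730833e+00]
False [483.88281567 168.85896832  87.99392899] [ 0.35757866 -0.53174136  0.69239267] 16.35
```

View pics/s3.png

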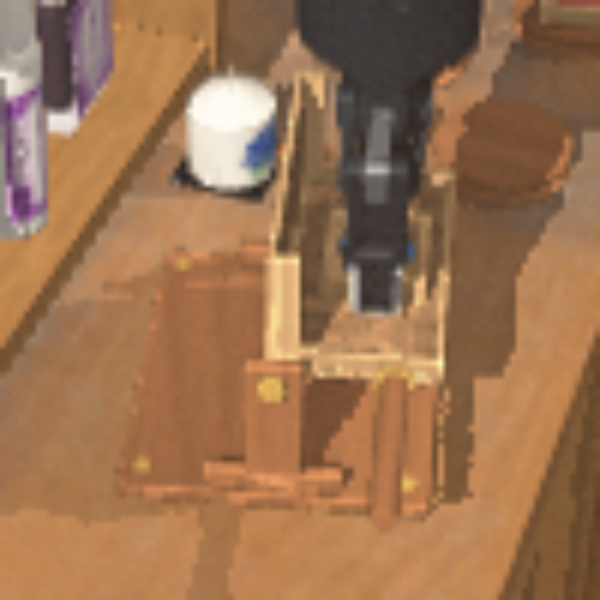

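The side view shows the fingers straddling the brooch at (380,285), with the tray still level. I'll grasp now.

```bash
python3 - <<'E'
from h import *
bot.move_gripper(40,35)
s=bot.read_state(); print(s['grip_width'],s['grip_force'],s['ft_force'])
p=np.array(s['ee_pos'])
bot.servo_line(p+[0,0,15],speed=40); bot.servo_line(p+[0,0,80],speed=100)
s=bot.read_state(); print(s['grip_width'],s['grip_force'])
st=[471,-5]; q=toolq(0,1,ey)
bot.move_to(st+[150],q)
c=bot.read_camera('side'); cv2.imwrite('pics/s4.png',cv2.resize(c['image'][120:240,220:340],(600,600)))
bot.servo_line(st+[50],speed=100)
hit=bot.servo_line(st+[31],speed=20,until_force=5)
s=bot.read_state(); print(hit,s['ee_pos'],s['ft_force'],s['grip_width'],s['clock'])
E
```

```text
44.57358562790378 38.919196128845215 [-1.00313137 -0.28867629  1.77397026]
45.09896849472594 38.64140331745148
True [470.92609561  -4.9725981   32.71157729] [-1.69713498  0.22739382  6.41374896] 44.70729457553897 20.7583
```

View pics/s4.png

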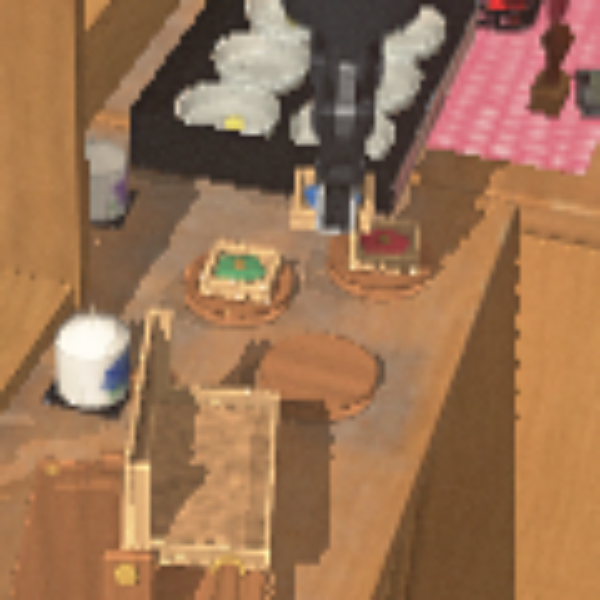

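The brooch is held at (335,195). Contact came at 32.7 mm, which fits it resting on the stand, so I'll release and check.

```bash
python3 - <<'E'
from h import *
bot.move_gripper(62)
bot.servo_line([471,-5,150],speed=100)
bot.move_to([330,-150,300],toolq(0,1,ey))
c=bot.read_camera('top'); P=cloud(c); v,u=np.mgrid[:384,:512]; Z=P[...,2]
mm=((u>285)&(u<378)&(v>158)&(v<225)&(Z>20)&(Z<34)).astype(np.uint8)
n,l,s,_=cv2.connectedComponentsWithStats(mm)
for i in range(1,n):
    if s[i,4]>40: q=P[l==i]; print(s[i,4],np.median(q[:,2]),q[:,2].std(),cv2.minAreaRect(np.float32(q[:,:2])))
cv2.imwrite('pics/t5.png',cv2.resize(c['image'][140:240,260:400],(800,571)))
print(bot.read_state()['clock'])
E
```

```text
314 24.693470535430606 2.446335415409179 ((545.141357421875, -78.15790557861328), (47.24366760253906, 47.4240837097168), 4.0357584953308105)
311 24.898355305773975 2.391339794925198 ((470.793212890625, -4.194456100463867), (46.1031494140625, 46.8046989440918), 14.13664722442627)
287 25.043937247673057 2.3360758250138853 ((465.38446044921875, -140.59817504882812), (43.6166877746582, 46.56534957885742), 13.439133644104004)
23.4333
```

View pics/t5.png

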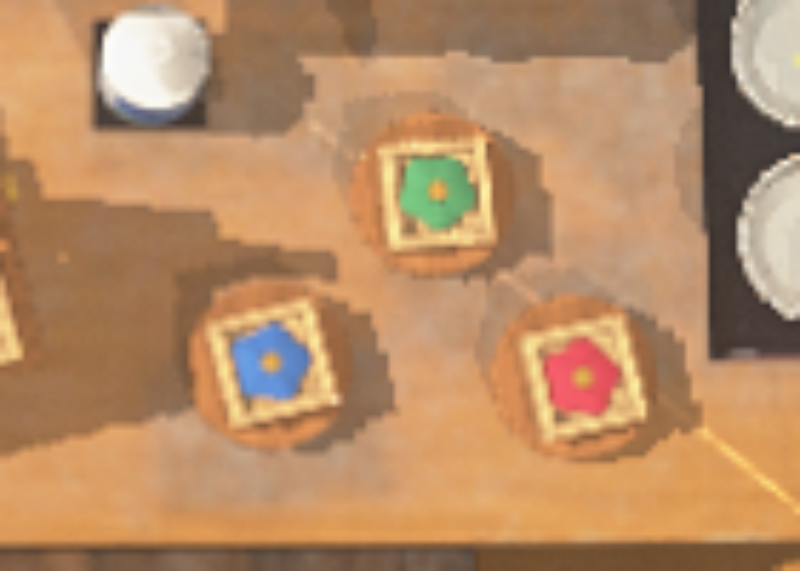

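The blue brooch lies face up and centred on its stand at (270,362), flat and within about 1 mm of the middle. The other two have not moved.

```bash
python3 -c "
from rig import bot
print(bot.finish_job())"
```

```text
the job is handed in; nothing more can be done
None
```

I swung the tray over by its handle, and the brooch landed face up and now sits on the empty stand about 1 mm from its centre; the other two brooches didn't move, and I let go and handed the job in at about 23 s, though no verdict came back.

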